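# Clamp a shoe sole in the finishing jig

### The job

Clamp the shoe sole that lies in the plywood jig: hold the round release button on the sliding toe stop pressed in, slide the toe stop along its rail until it has pushed the sole fully home against the heel stop and holds it snugly, without crushing it. Then let go, so that the button springs out and the slide locks. Leave the other things on the bench alone.

Things in the scene. Friction and masses are not known exactly. Their poses are not given: they have to be found in the camera images.
- jig: The clamping jig, fixed to the bench: a plywood bed 130 mm (its x) by 380 mm (its y) and 18 mm thick. Origin at the centre of its underside, on the bench. Its y axis is the direction of the rail: a flush aluminium track with a dark slot in the +y half. At the -y end stands the fixed heel stop, at the +y end the toe stop slides. It may lie turned on the bench.
- heel_stop (a point): Bottom of the V of the fixed heel stop, at bed height (18 mm above the bench). Two polished dark steel plates, 26 mm tall, slippery so that the sole centres itself,, open towards +y of the jig, each 30 degrees from the jig's x axis. The sole's round heel end comes to rest 4 mm from this point when seated.
- sole_center (a point): The loose sole, dark rubber with a thin white layer and cork on top: 170 mm long, 68 mm wide, 23 mm thick, about 0.16 kg (it varies). This point is its middle, 10 mm above its underside. Its y axis points from heel to toe, roughly along the jig's y. It lies flat on the bed between the two stops, with gaps at both ends at the start.
- sole_heel (a point): The rounded heel end of the sole (end radius 28 mm), 10 mm above its underside. Axes as the sole.
- sole_toe (a point): The rounded toe end of the sole (end radius 29 mm), 10 mm above its underside. Axes as the sole.
- carriage (a joint): Position of the sliding toe stop along the rail, m: 0 = fully open (+y end), growing towards the heel stop (jig -y), 0.095 = end of travel; about 0.080 clamps the seated sole. With the button in (3 mm or more) it slides with about 2 N, plus a few N to push the sole; once the sole is home the push rises steeply, and 10 to 15 N is snug. With the button out a brake holds 30 N and more.
- grip (a point): Centre of the grip tower of the toe stop, at the height of the button's centre, 70 mm above the bench. The tower is a grey upright block, 30 mm along the jig's x, 44 mm along y; its top is 25 mm above this point. It stands on an aluminium sled 66 mm by 60 mm whose top is 35 mm above the bench. A V of two dark steel plates is on the sled's -y side. Axes as the jig.
- button_face (a point): Centre of the outer face of the round black release button (28 mm diameter), on the tower's +x side (jig x, the side away from the robot). It stands 10 mm out from the tower, 25 mm from the tower's centre, and is pressed towards jig -x. The button and the opposite side of the tower can be pinched together: 40 mm wide with the button out, 33 mm with it fully in.
- release (a joint): How far the release button is pressed in, in m: 0 = out (locked), 0.007 = fully in. A spring resists with about 8 N at the start and 10 N fully in, and returns it.
- spare_sole: Bystander: a second loose sole like the first, lying on the bench beyond the jig. Leave alone.
- sleeve: Bystander: an abrasive sleeve, a ring 100 mm across and 50 mm tall, loose on the bench beyond the jig. Leave alone.
- glue_jar: Bystander: a closed metal jar 72 mm across and 100 mm tall, loose on the bench, right of the jig. Leave alone.
There are look-alikes about, which are no part of the job. Leave any turquoise or yellow look-alike of the part that bears sole_center alone.

How it is judged:
On the way:
1. the toe stop slides towards the heel stop with the release button held in (value of joint release above 0.0015 m and velocity of joint carriage above 0.003 m/s), for 0.2 s.
At the end, for the whole second after the job is handed in: The sole lies flat on the bed, its heel within 3 mm of fully seated in the heel stop and both ends within 8 mm of the rail's centre line; the toe stop is within 3.5 mm of its clamping position (0.080), at rest, and the release button is out (under 1.5 mm) (value of joint carriage between 0.0765 and 0.084 m and y of sole_heel in the frame of jig below -0.1477 m and x of sole_heel in the frame of jig between -0.008 and 0.008 m and x of sole_toe in the frame of jig between -0.008 and 0.008 m and angle between sole_center's own z axis and vertical below 0.06 rad and value of joint release below 0.0015 m and velocity of joint carriage between -0.003 and 0.003 m/s); the robot touches nothing.
It fails at once if the sole is crushed (over 60 N between it and the toe stop) (contact force between carriage and sole above 60 N).
It fails at once if the spare sole, the sleeve or the jar is moved by more than 15 mm (distance of any of spare_sole, sleeve, glue_jar from where it was at the start of the episode above 0.015 m).
It also fails if it takes over 35 s, if anything falls off the work surface, if the arm or the gripper's body presses on something with over 40 N, if the wrist force passes 120 N, or if a joint passes its speed limit or range.

### The arm

A 7-joint arm with a two-finger parallel gripper is mounted at the origin on the work surface. World frame = base frame: x ahead of the robot, y to its left, z up, the work surface at z = 0. Lengths are in m, angles in rad, forces in N, time in s.
With the tool pointing down it reaches from about 0.35 to 0.9 m from the base axis. Payload 19.9 kg.
Tool frame: the origin (TCP) lies midway between the tips of the shut fingers; the grasp point (between the pads) lies arm.grip_depth behind it (arm.grip_depth is the distance from the TCP to the grasp point, in m); z points along the fingers, y is the direction in which the jaws open and shut (so a half turn about z gives the same grasp; the last joint's range is limited). The gripper opens to 94 mm and grips with 3 to 60 N. Pads are 16 mm wide; open, the fingers measure 119 mm over their backs; the gripper's body (75 mm by 177 mm) begins 78 mm behind the grasp point.
Start: joints at [1.159, 0.417, -0.01, 1.614, 0.005, 1.111, -0.053], TCP at [0.226, -0.583, 0.17] pointing down, gripper open.
Joint ranges: [-2.81, 2.81], [-0.39, 2.02], [-1.27, 1.25], [0.06, 2.57], [-1.19, 4.33], [0.19, 2], [-2.82, 2.82]. Speed limits (rad/s): [1.89, 1.89, 2.39, 2.39, 3.01, 3.01, 3.01].

### API

Orientations are given as a 3x3 rotation matrix whose columns are the frame's x, y, z axes.
In Python, from plant import status, get_image, camera_model, ticket, recognise, spot_point, arm gives the robot as it stands.
- The arm moves only by the tool play_rows, never from a script. Its argument "commands" is a list of rows, each an object with "delta_pos": the shift along the tool's x, y, z in mm, a list of three; "dr": the turn, a rotation vector about the tool's x, y, z in degrees, a list of three; "fingers": the gripper command: -1 is shut, 1 is fully open, values between are in proportion. In form: [{"delta_pos": [dx, dy, dz], "dr": [wx, wy, wz], "fingers": fingers}, ...]. A call has 1 to 20 rows; each row is the pose to reach, as a shift and turn from the pose commanded when the call began, along the tool's axes at that moment; what a row does not reach only later rows make up. A row lasts 1/12 s, in which the tool goes at most 41.7 mm and 7.16 degrees, less where a joint would pass 70% of its speed; a pose out of reach is approached as far as the arm can. A call with a gripper value outside its range is refused whole. The fingers move at their own pace and stop on an object; "force" is the grip in N (left out, the last holds). Time passes only in rows, so rows that repeat a pose let the fingers close. It gives the time, the measured TCP pose, the force and the opening at its end, in the units of the state.
- status.sense(): the state, without advancing time (a new reading comes with each control period).
- get_image(name): name is "side" or "top"; returns (picture, depth): 400x640x3 uint8, blue, green, red; 400x640 float32, m along the optical axis (not along the pixel's ray), 0 where there is no reading.
- camera_model(name): a dict with "fx", "fy", "cx", "cy" (pixels), "rvec" (rotation vector, rad) and "tvec" (3), from world to camera coordinates, as OpenCV has them. Camera axes: x right, y down, z forward; pixel columns grow to the right and rows downward; lengths in m; the calibration is good to about 2 mm. A picture is of the moment at which its call begins. camera_model takes no time and is no camera call.
- ticket.close_job(): hands the job in, once; it reports no verdict.
Trained networks look in the newest picture that a camera, given by its name, has taken for a name from the list of things; names that differ only in an ending like _2 or _b are one class to them, and where a whole thing is asked for, a point or a joint stands for the part that bears it (a point fixed in the world has none). Each returns a list of dicts, best first, with "conf" (0 to 1); they miss things now and then, are a little off and sometimes report something else, mostly with a low value. They report only what shows in the picture. A call takes as long as a camera call. They do not tell look-alikes from the thing itself.
- recognise(label, camera): "rect" ([centre column, centre row, width, height] as shares, 0 to 1, of the picture: columns of its width, rows of its height, round what is visible of it).
- spot_point(label, camera): "location" ([column, row] as shares, 0 to 1, of the picture: columns of its width, rows of its height: a listed point, or the origin of a listed thing).
The state is a dict: "time": time; "joint_pos": joint angles; "qd": joint speeds; "tau": joint torques, N m; "eef_pos": TCP position; "ee_rot": TCP orientation; "ft_force": force on the tool from outside, world axes, zero at the start; "torque": the same for the moment, N m; "gripper_width": finger opening in m.
Only numpy, scipy, OpenCV 4.12 (cv2) and the standard library are available. Lean on these libraries where they do the work, as an engineer would, in place of code of your own. Each camera call takes 0.05 s, during which the arm holds its last target. There are 200 camera calls.

## Working session

There is one attempt and no reset: what is moved stays moved. The work goes in short steps, Python scripts to look and compute and a tool call to move; the robot and the scene stay as the last step left them, time stands still between calls to the robot, and variables do not carry over. Pictures are saved under pics/ and viewed, about 8 in all and at most 12, crops included, and the job is handed in when it is done.

Besides the shell and the picture viewer there is one more tool, called after "Emit:" as a command line: name --argument value ..., lists and objects as JSON in quotes. play_rows: Moves the arm, as the interface text tells. Its arguments: {"type":"object","properties":{"commands":{"type":"array"},"force":{"type":"number"}},"required":["commands"]}

```bash
mkdir -p pics; cat > h.py <<'E'
import numpy as np, cv2
from plant import status,get_image,camera_model,ticket,recognise,spot_point,arm
def cam(n):
    m=camera_model(n);K=np.array([[m['fx'],0,m['cx']],[0,m['fy'],m['cy']],[0,0,1.]])
    R=cv2.Rodrigues(np.array(m['rvec'],float))[0];return K,R,np.array(m['tvec'],float).ravel()
def at_z(n,u,v,z):
    K,R,t=cam(n);d=R.T@np.linalg.inv(K)@[u,v,1];c=-R.T@t;return c+d*(z-c[2])/d[2]
def proj(n,p):
    K,R,t=cam(n);q=K@(R@np.array(p)+t);return q[:2]/q[2]
E
python3 - <<'E'
from h import *
s=status.sense();print(s,arm.grip_depth)
for n in("top","side"):
    im,d=get_image(n);cv2.imwrite(f"pics/{n}0.png",im);K,R,t=cam(n);print(n,-R.T@t)
    for l,z in(("heel_stop",.018),("sole_heel",.028),("sole_toe",.028),("sole_center",.028),("grip",.07),("button_face",.07),("jig",0)):
        for r in spot_point(l,n)[:3]:
            u,v=r["location"][0]*640,r["location"][1]*400
            print(l,round(r["conf"],2),round(u),round(v),at_z(n,u,v,z).round(4))
E
```

```text
{'time': 0.0, 'joint_pos': array([ 1.15950776,  0.41796845, -0.01029226,  1.61415675,  0.00467363,
        1.11069309, -0.05297754]), 'qd': array([-6.48643278e-05, -5.11083222e-04,  4.89536086e-04, -1.44768036e-04,
        6.33296180e-04,  2.26185941e-03,  4.48804724e-04]), 'tau': array([ 3.10842028e-03, -8.51254821e+01,  6.40465245e-01, -4.25992191e+01,
       -4.88197803e-02,  1.87735632e-02,  1.62334607e-05]), 'eef_pos': array([ 0.22572531, -0.58237446,  0.16973613]), 'ee_rot': array([[ 9.32400479e-01,  3.61426476e-01, -4.99861696e-04],
       [ 3.61426814e-01, -9.32399841e-01,  1.09277603e-03],
       [-7.11127762e-05, -1.19956832e-03, -9.99999278e-01]]), 'ft_force': array([-0.53870553,  0.01295626,  0.00403085]), 'torque': array([-0.00399807,  0.03649678,  0.01556374]), 'gripper_width': 0.09363949397538712} 0.0188
top [ 0.34865555 -0.08672445  1.11196322]
heel_stop 0.7 332 213 [ 0.505  -0.1491  0.018 ]
heel_stop 0.32 342 126 [ 0.7845 -0.189   0.018 ]
sole_heel 0.86 326 210 [ 0.5127 -0.1316  0.028 ]
sole_heel 0.84 207 278 [0.3191 0.2222 0.028 ]
sole_heel 0.78 351 251 [ 0.388  -0.
[... 338 characters left out ...]
  ]
button_face 0.47 236 178 [0.6062 0.1343 0.07  ]
jig 0.8 284 204 [ 0.5387 -0.0021  0.    ]
side [0.08030479 0.752705   0.99848323]
heel_stop 0.85 334 199 [ 0.5088 -0.1508  0.018 ]
sole_heel 0.95 367 174 [ 0.4712 -0.2782  0.028 ]
sole_heel 0.89 335 202 [ 0.4969 -0.1314  0.028 ]
sole_heel 0.69 382 204 [ 0.3839 -0.1885  0.028 ]
sole_toe 0.93 291 239 [0.5313 0.0424 0.028 ]
sole_toe 0.91 437 233 [ 0.2189 -0.165   0.028 ]
sole_toe 0.76 370 281 [0.3028 0.0584 0.028 ]
sole_center 0.97 350 309 [0.3088 0.1515 0.028 ]
sole_center 0.94 355 165 [ 0.5203 -0.2992  0.028 ]
sole_center 0.89 406 220 [ 0.3039 -0.1686  0.028 ]
grip 0.6 254 249 [0.5699 0.1428 0.07  ]
jig 0.72 297 234 [ 0.5395 -0.0022  0.    ]
```

View pics/top0.png

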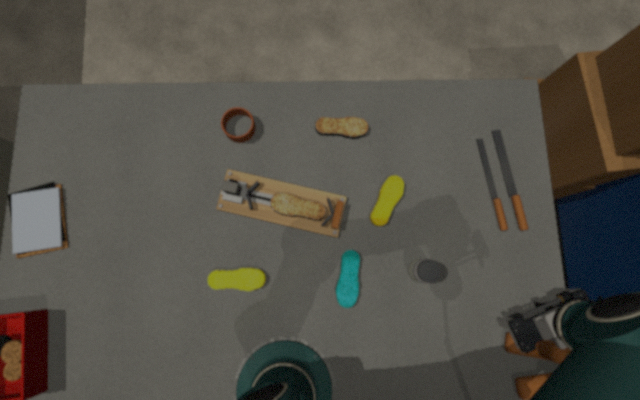

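View pics/side0.png

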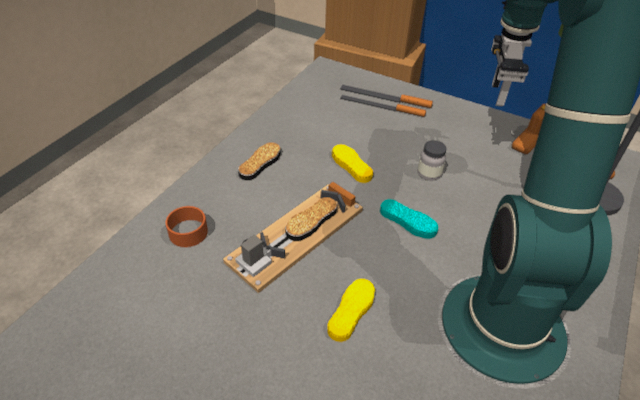

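The top view shows the jig with the tower at about (232,187), the heel V at (332,213) and the real sole at (300,205). The yellow and turquoise soles are decoys. The side view agrees. Next I'll refine the jig yaw and tower position from depth.

```bash
cat >> h.py <<'E'
def cloud(n):
    im,d=get_image(n);K,R,t=cam(n);v,u=np.mgrid[:400,:640]
    p=np.stack([(u-K[0,2])/K[0,0]*d,(v-K[1,2])/K[1,1]*d,d],-1)
    return im,d,(p-t)@R
E
python3 - <<'E'
from h import *
for n in("top","side"):
    im,d,P=cloud(n);x,y,z=P[...,0],P[...,1],P[...,2]
    near=(d>0)&(abs(x-.54)<.15)&(abs(y)<.27)
    m=near&(z>.085)&(z<.105)&(abs(y-.15)<.08)&(abs(x-.58)<.08)
    print(n,"towertop",m.sum(),P[m].mean(0).round(4) if m.any() else 0,cv2.minAreaRect(P[m][:,:2].astype(np.float32)) if m.sum()>3 else 0)
    hsv=cv2.cvtColor(im,cv2.COLOR_BGR2HSV)
    b=near&(z>.010)&(z<.03)
    print("bed z med",np.median(z[b]),cv2.minAreaRect(P[b][:,:2].astype(np.float32)),b.sum())
    c=(hsv[...,1]>60)&near&(z>.008)&(z<.024)
    q=P[c][:,:2].astype(np.float32);print("wood",c.sum(),cv2.minAreaRect(q))
im=cv2.imread("pics/top0.png")[155:250,205:365];cv2.imwrite("pics/c1.png",cv2.resize(im,None,fx=5,fy=5,interpolation=cv2.INTER_CUBIC))
E
```

```text
top towertop 172 [0.576  0.1451 0.0944] ((0.5804125070571899, 0.14513680338859558), (0.04385212063789368, 0.03847331926226616), 75.80165100097656)
bed z med 0.0182848232237698 ((0.5262635350227356, -0.037130728363990784), (0.47364097833633423, 0.1541908085346222), 71.56307983398438) 3320
wood 2987 ((0.5262635350227356, -0.037130728363990784), (0.47364097833633423, 0.1541908085346222), 71.56307983398438)
side towertop 234 [0.5723 0.15   0.0934] ((0.576794445514679, 0.14718739688396454), (0.04524821415543556, 0.03989836201071739), 71.48098754882812)
bed z med 0.01813760585486267 ((0.524890661239624, -0.03661563992500305), (0.4740164279937744, 0.1569300889968872), 71.9626235961914) 3487
wood 3009 ((0.5249261856079102, -0.03650648891925812), (0.47424599528312683, 0.1569300889968872), 71.9626235961914)
```

View pics/c1.png

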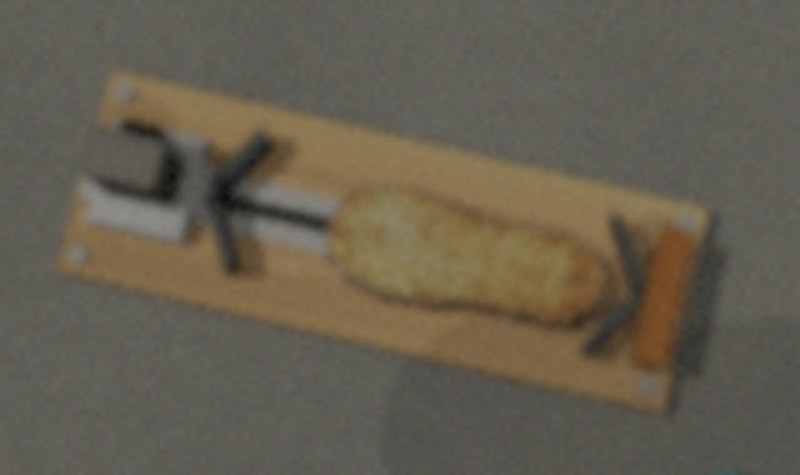

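The crop shows the bed corners at crop pixels (112,72), (708,205), (668,410) and (60,270). The button is on the upper (+x) side of the tower at (140,130).

```bash
cat >> h.py <<'E'
def delta(p,yaw):
    s=status.sense();R=np.array(s['ee_rot']);y=np.array([np.cos(yaw),np.sin(yaw),0]);z=np.array([0,0,-1.])
    T=np.stack([np.cross(y,z),y,z],1)
    return (R.T@(np.array(p)-s['eef_pos'])*1000).round(1),np.degrees(cv2.Rodrigues(R.T@T)[0].ravel()).round(2)
E
python3 - <<'E'
from h import *
c=[at_z("top",205+(a+.5)/5-.5,155+(b+.5)/5-.5,.018)[:2] for a,b in((112,72),(708,205),(668,410),(60,270))]
c=np.array(c);print(c.round(4),c.mean(0).round(4));L=(c[0]+c[3]-c[1]-c[2])/2;W=(c[0]+c[1]-c[2]-c[3])/2
print(np.linalg.norm(L),np.linalg.norm(W),np.degrees(np.arctan2(-L[0],L[1])),np.degrees(np.arctan2(W[1],W[0])))
yaw=np.arctan2(-L[0],L[1]);u=np.array([-np.sin(yaw),np.cos(yaw)]);v=np.array([np.cos(yaw),np.sin(yaw)])
for t in((.5755,.147),(.581,.1566)): q=np.array(t)-c.mean(0);print("tower in jig",q@v,q@u)
for z in(.25,.15): print(delta((.577,.147,z),yaw))
E
```

```text
[[ 0.6497  0.1722]
 [ 0.5587 -0.1947]
 [ 0.4334 -0.1661]
 [ 0.526   0.201 ]] [0.542  0.0031]
0.3783035769196641 0.12779004914464134 -14.045065581716317 -12.989640172479014
tower in jig -0.0023864729289077707 0.14774121298646162
tower in jig 0.0006193293664522176 0.1583889898699809
(array([ 591.1, -553.5,  -79.7]), array([ -0.  ,   0.  , -54.77]))
(array([ 591.1, -553.5,   20.3]), array([ -0.  ,   0.  , -54.77]))
```

Emit:
play_rows --commands '[{"delta_pos": [30,-28,-50],"dr": [0,0,0],"fingers": 1},{"delta_pos": [60,-56,-80],"dr": [0,0,-7],"fingers": 1},{"delta_pos": [90,-84,-80],"dr": [0,0,-14],"fingers": 1},{"delta_pos": [120,-112,-80],"dr": [0,0,-21],"fingers": 1},{"delta_pos": [150,-140,-80],"dr": [0,0,-28],"fingers": 1},{"delta_pos": [180,-168,-80],"dr": [0,0,-35],"fingers": 1},{"delta_pos": [210,-196,-80],"dr": [0,0,-42],"fingers": 1},{"delta_pos": [240,-224,-80],"dr": [0,0,-49],"fingers": 1},{"delta_pos": [270,-252,-80],"dr": [0,0,-54.9],"fingers": 1},{"delta_pos": [300,-280,-80],"dr": [0,0,-54.9],"fingers": 1},{"delta_pos": [330,-308,-80],"dr": [0,0,-54.9],"fingers": 1},{"delta_pos": [360,-336,-80],"dr": [0,0,-54.9],"fingers": 1},{"delta_pos": [390,-364,-80],"dr": [0,0,-54.9],"fingers": 1},{"delta_pos": [420,-392,-80],"dr": [0,0,-54.9],"fingers": 1},{"delta_pos": [450,-420,-80],"dr": [0,0,-54.9],"fingers": 1},{"delta_pos": [480,-448,-80],"dr": [0,0,-54.9],"fingers": 1},{"delta_pos": [510,-476,-80],"dr": [0,0,-54.9],"fingers": 1},{"delta_pos": [540,-504,-80],"dr": [0,0,-54.9],"fingers": 1},{"delta_pos": [570,-532,-80],"dr": [0,0,-54.9],"fingers": 1},{"delta_pos": [591,-553,-80],"dr": [0,0,-54.9],"fingers": 1}]'

```text
time: 2.57
eef_pos: [0.5763, 0.1448, 0.2504]
ee_rot: [[0.241, 0.97, 0.0], [0.97, -0.241, -0.0], [-0.0, 0.0, -1.0]]
ft_force: [1.0, -1.2, 0.7]
gripper_width: 0.0942
```

```bash
python3 - <<'E'
from h import *
s=status.sense();print(s['time'],s['eef_pos'],s['joint_pos'],s['ee_rot'].round(3))
y=np.radians(-13.8)
for z in(.13,.052): print(delta((.5788,.1464,z),y))
im,d,P=cloud("side");x,yy,z=P[...,0],P[...,1],P[...,2]
cv2.imwrite("pics/s1.png",cv2.resize(im[120:320,170:430],None,fx=3,fy=3,interpolation=cv2.INTER_CUBIC))
E
```

```text
2.5667 [0.57628917 0.14482893 0.25038302] [ 0.21501514  0.36662965 -0.66995427  1.57726236  0.23476772  1.27947958
 -0.7339792 ] [[ 0.241  0.97   0.   ]
 [ 0.97  -0.241 -0.   ]
 [-0.     0.    -1.   ]]
(array([  2.1,   2. , 120.4]), array([ 0.02,  0.  , -0.16]))
(array([  2.1,   2. , 198.4]), array([ 0.02,  0.  , -0.16]))
```

View pics/s1.png

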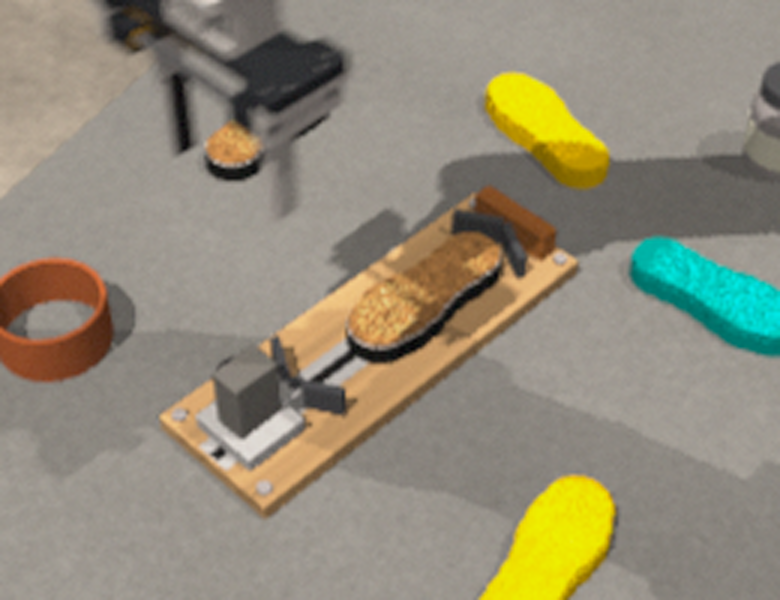

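The side crop shows the gripper above the jig, with the tower at crop (248,395) and its V on the heel side. Nothing is in the way of the fingers, so I'll descend.

Emit:
play_rows --commands '[{"delta_pos": [2,2,30],"dr": [0,0,0],"fingers": 1},{"delta_pos": [2,2,60],"dr": [0,0,0],"fingers": 1},{"delta_pos": [2,2,90],"dr": [0,0,0],"fingers": 1},{"delta_pos": [2,2,115],"dr": [0,0,0],"fingers": 1},{"delta_pos": [2,2,135],"dr": [0,0,0],"fingers": 1},{"delta_pos": [2,2,155],"dr": [0,0,0],"fingers": 1},{"delta_pos": [2,2,175],"dr": [0,0,0],"fingers": 1},{"delta_pos": [2,2,188],"dr": [0,0,0],"fingers": 1},{"delta_pos": [2,2,197],"dr": [0,0,0],"fingers": 1},{"delta_pos": [2,2,197],"dr": [0,0,0],"fingers": 1},{"delta_pos": [2,2,197],"dr": [0,0,0],"fingers": 1}]'

```text
time: 3.53
eef_pos: [0.5782, 0.1448, 0.0537]
ee_rot: [[0.24, 0.971, 0.0], [0.971, -0.24, 0.0], [0.0, 0.0, -1.0]]
ft_force: [0.5, -0.3, 0.1]
gripper_width: 0.094
```

```bash
python3 - <<'E'
from h import *
for n in("side","top"):
    im,d,P=cloud(n)
    if n=="side": cv2.imwrite("pics/s2.png",cv2.resize(im[170:310,190:350],None,fx=4,fy=4,interpolation=cv2.INTER_CUBIC))
E
```

```text
(no output)
```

View pics/s2.png

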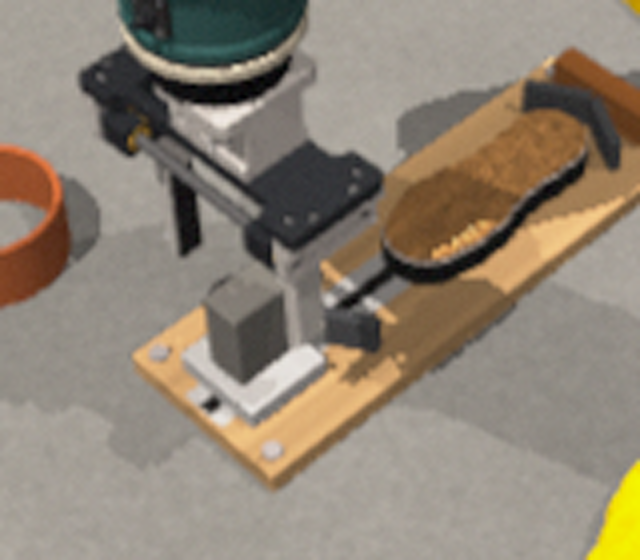

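```bash
python3 - <<'E'
from h import *
s=status.sense();R=s['ee_rot'];p=s['eef_pos']
f=lambda q:((proj("side",q)-[190,170])*4).round()
print("tcp",f(p))
for yy in(-.047,-.06,.047):
  for xx in(-.008,.008): print(yy,xx,f(p+R@[xx,yy,0]),f(p+R@[xx,yy,-.04]))
v=np.array([.971,-.24,0]);u=np.array([.24,.971,0]);g=np.array([.5773,.1468,0])
for a in(-.015,.015):
  for b in(-.022,.022):
    print("tower",a,b,f(g+a*v+b*u+[0,0,.095]),f(g+a*v+b*u+[0,0,.035]))
E
```

```text
tcp [244. 329.]
-0.047 -0.008 [308. 365.] [305. 322.]
-0.047 0.008 [288. 381.] [284. 337.]
-0.06 -0.008 [323. 378.] [320. 334.]
-0.06 0.008 [303. 393.] [299. 350.]
0.047 -0.008 [203. 280.] [197. 236.]
0.047 0.008 [183. 295.] [177. 251.]
tower -0.015 -0.022 [285. 281.] [290. 346.]
tower -0.015 0.022 [228. 323.] [235. 388.]
tower 0.015 -0.022 [251. 254.] [257. 319.]
tower 0.015 0.022 [194. 295.] [202. 360.]
```

```bash
python3 - <<'E'
from h import *
im,d,P=cloud("side")
s=status.sense();p=s['eef_pos'];v=np.array([.971,-.24,0]);u=np.array([.24,.971,0])
a=(P-p)@v*1000;b=(P-p)@u*1000;z=P[...,2]*1000
ok=(d>0)&(abs(a)<75)&(abs(b)<50)
for zz in range(20,135,8):
    m=ok&(abs(z-zz)<4)
    for nm,w in(("near finger",a<-40),("tower",abs(a)<32),("far",a>38)):
        k=m&w
        if k.sum()>4: print(zz,nm,k.sum(),"x",np.percentile(a[k],[5,50,95]).round(),"y",np.percentile(b[k],[5,50,95]).round())
E
```

```text
20 near finger 367 x [-69. -56. -42.] y [-44.  -1.  40.]
20 tower 165 x [-29.  -6.  26.] y [-45.  36.  45.]
20 far 123 x [39. 50. 58.] y [-4. 22. 43.]
28 tower 57 x [-30. -18.  23.] y [-48.  27.  32.]
36 tower 213 x [-31. -20.  24.] y [-27.  18.  31.]
44 tower 53 x [-27. -19.   2.] y [-48.   6.  24.]
52 tower 47 x [-22. -19.   4.] y [-13.  14.  24.]
60 tower 43 x [-20. -19.   3.] y [-8. 14. 24.]
68 tower 36 x [-21. -18.   6.] y [-11.  17.  23.]
76 tower 49 x [-21. -19.   5.] y [-10.  14.  24.]
84 tower 46 x [-21. -18.  18.] y [-12.  10.  23.]
92 tower 152 x [-20.  -7.   8.] y [-15.   5.  23.]
92 far 12 x [45. 47. 49.] y [-4.  5. 10.]
100 near finger 14 x [-61. -59. -50.] y [-7.  7. 11.]
100 tower 54 x [-18.  -6.   5.] y [-15.   5.  21.]
100 far 22 x [45. 46. 55.] y [-7.  4. 10.]
108 near finger 26 x [-61. -60. -55.] y [-8.  3. 10.]
108 far 20 x [44. 46. 54.] y [-7.  2. 11.]
116 near finger 20 x [-61. -59. -52.] y [-6.  9. 11.]
116 far 21 x [44. 47. 57.] y [-5.  6. 11.]
124 near finger 22 x [-62. -60. -51.] y [-4.  4. 10.]
124 far 22 x [44. 47. 55.] y [-6.  7. 11.]
132 near finger 20 x [-63. -60. -53.] y [-6.  6. 11.]
132 far 23 x [44. 46. 51.] y [-7.  4. 10.]
```

```bash
python3 - <<'E'
from h import *
s=status.sense();print(s['time'],s['eef_pos'],s['gripper_width'],s['joint_pos'])
R=s['ee_rot'];h=np.array([.5763,.1448,.2504])
for dz in(0,.02,.04): print(dz,[((proj("side",h+R@[xx,yy,0]+[0,0,dz])-[170,120])*3).round() for yy in(-.047,-.06) for xx in(-.008,.008)])
p=s['eef_pos'];v=np.array([.971,-.24,0]);u=np.array([.24,.971,0])
for n in("side","top"):
    im,d,P=cloud(n);a=(P-p)@v*1000;b=(P-p)@u*1000;z=P[...,2]*1000
    k=(d>0)&(a<-40)&(a>-75)&(abs(b)<20)&(z>30);print(n,np.percentile(z[k],[0,2,50]))
    k=(d>0)&(abs(a)<90)&(abs(b)<45)&(z>110)
    print("body",[(int(zz),int((k&(abs(z-zz)<5)).sum()),np.ptp(a[k&(abs(z-zz)<5)]).round() if (k&(abs(z-zz)<5)).any() else 0) for zz in range(115,260,10)])
E
```

```text
3.6833 [0.5786299  0.14477831 0.05443984] 0.09403244132068697 [ 0.14825707  0.56841741 -0.59054618  1.76927451  0.3865417   0.92025751
 -0.85011778]
0 [array([281., 248.]), array([263., 260.]), array([293., 257.]), array([276., 269.])]
0.02 [array([279., 227.]), array([262., 239.]), array([292., 237.]), array([275., 249.])]
0.04 [array([278., 206.]), array([260., 218.]), array([291., 216.]), array([273., 227.])]
side [ 92.42969349 112.66050136 398.9553461 ]
body [(115, 52, np.float64(120.0)), (125, 55, np.float64(118.0)), (135, 54, np.float64(119.0)), (145, 45, np.float64(119.0)), (155, 33, np.float64(119.0)), (165, 17, np.float64(12.0)), (175, 10, np.float64(3.0)), (185, 28, np.float64(158.0)), (195, 143, np.float64(164.0)), (205, 247, np.float64(164.0)), (215, 153, np.float64(176.0)), (225, 570, np.float64(178.0)), (235, 386, np.float64(175.0)), (245, 110, np.float64(60.0)), (255, 54, np.float64(16.0))]
top [495.67399561 499.7307681  505.12477826]
body [(115, 0, 0), (125, 1, np.float64(0.0)), (135, 0, 0), (145, 0, 0), (155, 0, 0), (165, 0, 0), (175, 0, 0), (185, 0, 0), (195, 13, np.float64(28.0)), (205, 32, np.float64(32.0)), (215, 27, np.float64(35.0)), (225, 86, np.float64(41.0)), (235, 60, np.float64(39.0)), (245, 0, 0), (255, 0, 0)]
```

The depth data shows the real fingertips about 38 mm higher than the reported TCP (tips seen at z≈0.092, body at 0.187). The tower and sled heights in the same image come out right. I'll go down 34 mm more, which is safe under either reading, and look again.

Emit:
play_rows --commands '[{"delta_pos": [1,-2,10],"dr": [0,0,0],"fingers": 1},{"delta_pos": [1,-2,20],"dr": [0,0,0],"fingers": 1},{"delta_pos": [1,-2,28],"dr": [0,0,0],"fingers": 1},{"delta_pos": [1,-2,34],"dr": [0,0,0],"fingers": 1},{"delta_pos": [1,-2,34],"dr": [0,0,0],"fingers": 1},{"delta_pos": [1,-2,34],"dr": [0,0,0],"fingers": 1}]'

```text
time: 4.28
eef_pos: [0.576, 0.1461, 0.0188]
ee_rot: [[0.24, 0.971, -0.001], [0.971, -0.24, 0.0], [-0.0, -0.001, -1.0]]
ft_force: [-0.9, -0.0, 0.5]
gripper_width: 0.0942
```

```bash
cat > chk.py <<'E'
from h import *
s=status.sense();p=s['eef_pos'];v=np.array([.971,-.24,0]);u=np.array([.24,.971,0]);print(s['time'],p.round(4),s['ft_force'].round(1),s['gripper_width'])
im,d,P=cloud("side");a=(P-p)@v*1000;b=(P-p)@u*1000;z=P[...,2]*1000
for zz in range(40,120,8):
    for nm,w in(("near",(a<-24)&(a>-75)),("tower",abs(a)<=24),("far",(a>30)&(a<75))):
        k=(d>0)&(abs(z-zz)<4)&(abs(b)<30)&w
        if k.sum()>4: print(zz,nm,k.sum(),"x",np.percentile(a[k],[5,50,95]).round(),"y",np.percentile(b[k],[5,50,95]).round())
cv2.imwrite("pics/chk.png",cv2.resize(im[170:310,190:350],None,fx=4,fy=4,interpolation=cv2.INTER_CUBIC))
E
python3 chk.py; cp pics/chk.png pics/s3.png
```

```text
4.2833 [0.576  0.1461 0.0188] [-0.9 -0.   0.5] 0.0941930843646151
40 near 22 x [-35. -31. -25.] y [-2. 13. 22.]
40 tower 66 x [-23. -15.  20.] y [-11.  19.  27.]
48 tower 42 x [-18. -16.   6.] y [-13.  13.  22.]
56 tower 43 x [-18. -15.   7.] y [-13.  17.  23.]
56 far 12 x [45. 47. 49.] y [-5.  1. 10.]
64 near 12 x [-61. -58. -51.] y [-8.  7. 11.]
64 tower 43 x [-18. -16.   8.] y [-10.   9.  22.]
64 far 21 x [44. 46. 54.] y [-7.  5. 10.]
72 near 21 x [-62. -60. -54.] y [-7.  4. 11.]
72 tower 40 x [-18. -15.   6.] y [-6. 20. 23.]
72 far 18 x [45. 47. 53.] y [-5.  2. 10.]
80 near 22 x [-61. -60. -52.] y [-8.  5. 10.]
80 tower 40 x [-18. -15.  22.] y [-3. 17. 23.]
80 far 20 x [45. 46. 57.] y [-5.  6. 10.]
88 near 20 x [-61. -60. -53.] y [-7.  5. 10.]
88 tower 36 x [-18. -14.   8.] y [ 1. 19. 23.]
88 far 22 x [44. 47. 55.] y [-7.  3. 11.]
96 near 20 x [-61. -59. -51.] y [-7.  3. 11.]
96 tower 109 x [-17.  -1.  12.] y [-4. 11. 22.]
96 far 17 x [45. 47. 54.] y [-5.  4. 10.]
104 near 23 x [-62. -59. -53.] y [-5.  8. 11.]
104 far 20 x [44. 46. 57.] y [-1.  8. 11.]
112 near 16 x [-62. -60. -58.] y [-7.  2. 10.]
112 far 14 x [46. 49. 56.] y [-2.  8. 11.]
```

View pics/s3.png

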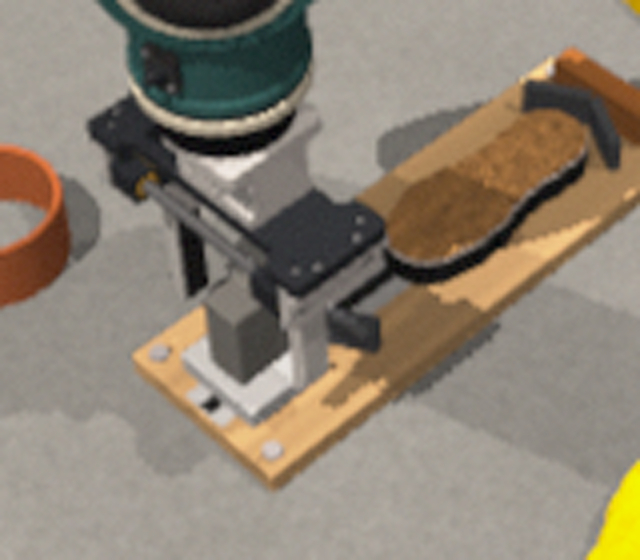

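Image and depth agree: both fingers straddle the tower with tips at z≈0.058, above the sled. Next I'll pinch.

Emit:
play_rows --commands '[{"delta_pos": [0,2,3],"dr": [0,0,0],"fingers": 1},{"delta_pos": [0,2,3],"dr": [0,0,0],"fingers": -1},{"delta_pos": [0,2,3],"dr": [0,0,0],"fingers": -1},{"delta_pos": [0,2,3],"dr": [0,0,0],"fingers": -1},{"delta_pos": [0,2,3],"dr": [0,0,0],"fingers": -1},{"delta_pos": [0,2,3],"dr": [0,0,0],"fingers": -1},{"delta_pos": [0,2,3],"dr": [0,0,0],"fingers": -1},{"delta_pos": [0,2,3],"dr": [0,0,0],"fingers": -1},{"delta_pos": [0,2,3],"dr": [0,0,0],"fingers": -1},{"delta_pos": [0,2,3],"dr": [0,0,0],"fingers": -1}]' --force 30

```text
time: 5.17
eef_pos: [0.5792, 0.1453, 0.0165]
ee_rot: [[0.241, 0.971, 0.002], [0.971, -0.241, 0.0], [0.001, 0.002, -1.0]]
ft_force: [9.3, -1.3, -6.1]
gripper_width: 0.037
```

Emit:
play_rows --commands '[{"delta_pos": [0,0,0],"dr": [0,0,0],"fingers": -1},{"delta_pos": [0,0,0],"dr": [0,0,0],"fingers": -1},{"delta_pos": [0,0,0],"dr": [0,0,0],"fingers": -1}]'

```text
time: 5.42
eef_pos: [0.5772, 0.1461, 0.0164]
ee_rot: [[0.24, 0.971, -0.002], [0.971, -0.24, 0.0], [-0.0, -0.002, -1.0]]
ft_force: [-7.3, 0.5, 5.8]
gripper_width: 0.033
```

The width is 33 mm, so the button is fully in. Now the slide.

Emit:
play_rows --commands '[{"delta_pos": [-2,0,0],"dr": [0,0,0],"fingers": -1},{"delta_pos": [-5,0,0],"dr": [0,0,0],"fingers": -1},{"delta_pos": [-9,0,0],"dr": [0,0,0],"fingers": -1},{"delta_pos": [-13,0,0],"dr": [0,0,0],"fingers": -1},{"delta_pos": [-17,0,0],"dr": [0,0,0],"fingers": -1},{"delta_pos": [-21,0,0],"dr": [0,0,0],"fingers": -1},{"delta_pos": [-25,0,0],"dr": [0,0,0],"fingers": -1},{"delta_pos": [-28,0,0],"dr": [0,0,0],"fingers": -1},{"delta_pos": [-30,0,0],"dr": [0,0,0],"fingers": -1},{"delta_pos": [-30,0,0],"dr": [0,0,0],"fingers": -1}]'

```text
time: 6.25
eef_pos: [0.5698, 0.1168, 0.0164]
ee_rot: [[0.24, 0.971, -0.002], [0.971, -0.24, 0.0], [-0.0, -0.002, -1.0]]
ft_force: [-8.8, 1.5, 7.9]
gripper_width: 0.0329
```

```bash
python3 chk.py | head -1; cp pics/chk.png pics/s4.png
```

```text
6.25 [0.5698 0.1168 0.0164] [-8.8  1.5  7.9] 0.032901993952707216
```

View pics/s4.png

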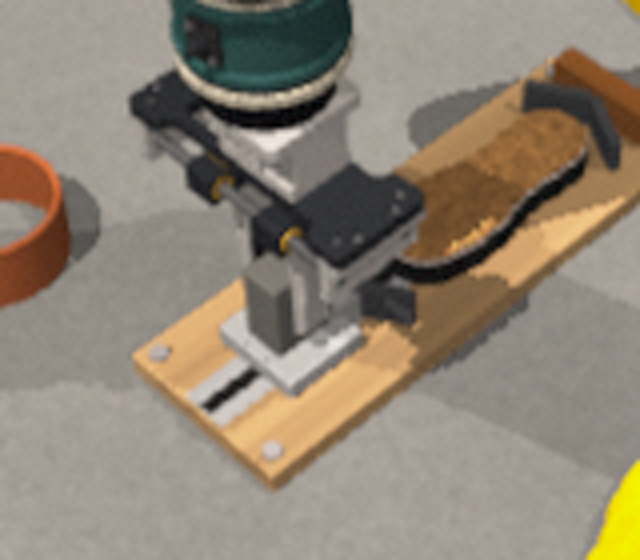

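The picture shows the carriage slid about 30 mm with the gripper, tower at (275,300), and the sole not yet touched. Continuing.

Emit:
play_rows --commands '[{"delta_pos": [-2,0,0],"dr": [0,0,0],"fingers": -1},{"delta_pos": [-5,0,0],"dr": [0,0,0],"fingers": -1},{"delta_pos": [-9,0,0],"dr": [0,0,0],"fingers": -1},{"delta_pos": [-13,0,0],"dr": [0,0,0],"fingers": -1},{"delta_pos": [-17,0,0],"dr": [0,0,0],"fingers": -1},{"delta_pos": [-21,0,0],"dr": [0,0,0],"fingers": -1},{"delta_pos": [-25,0,0],"dr": [0,0,0],"fingers": -1},{"delta_pos": [-28,0,0],"dr": [0,0,0],"fingers": -1},{"delta_pos": [-31,0,0],"dr": [0,0,0],"fingers": -1},{"delta_pos": [-33,0,0],"dr": [0,0,0],"fingers": -1},{"delta_pos": [-35,0,0],"dr": [0,0,0],"fingers": -1},{"delta_pos": [-35,0,0],"dr": [0,0,0],"fingers": -1}]'

```text
time: 7.3
eef_pos: [0.5611, 0.0831, 0.0164]
ee_rot: [[0.24, 0.971, -0.002], [0.971, -0.24, 0.0], [-0.0, -0.002, -1.0]]
ft_force: [-11.3, 1.6, 9.0]
gripper_width: 0.0329
```

Emit:
play_rows --commands '[{"delta_pos": [-2,0,0],"dr": [0,0,0],"fingers": -1},{"delta_pos": [-4,0,0],"dr": [0,0,0],"fingers": -1},{"delta_pos": [-6,0,0],"dr": [0,0,0],"fingers": -1},{"delta_pos": [-8,0,0],"dr": [0,0,0],"fingers": -1},{"delta_pos": [-9,0,0],"dr": [0,0,0],"fingers": -1},{"delta_pos": [-10,0,0],"dr": [0,0,0],"fingers": -1}]'

```text
time: 7.8
eef_pos: [0.5588, 0.0739, 0.0164]
ee_rot: [[0.24, 0.971, -0.002], [0.971, -0.24, 0.001], [0.0, -0.002, -1.0]]
ft_force: [-10.4, 4.9, 9.3]
gripper_width: 0.0328
```

```bash
python3 - <<'E'
from h import *
for n in("side","top"): im,d=get_image(n);cv2.imwrite(f"pics/e_{n}.png",im)
a=cv2.resize(cv2.imread("pics/e_side.png")[170:310,210:370],None,fx=4,fy=4,interpolation=cv2.INTER_CUBIC);cv2.imwrite("pics/s5.png",a)
E
```

```text
(no output)
```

View pics/s5.png

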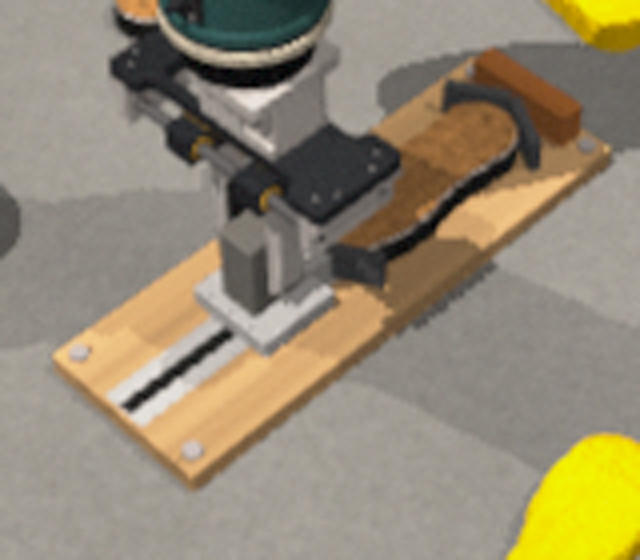

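The V is now against the toe at (350,260) and the heel is close to the heel V. The push is about 3 N. I'll take smaller steps from here.

Emit:
play_rows --commands '[{"delta_pos": [-1,0,0],"dr": [0,0,0],"fingers": -1},{"delta_pos": [-2,0,0],"dr": [0,0,0],"fingers": -1},{"delta_pos": [-3,0,0],"dr": [0,0,0],"fingers": -1},{"delta_pos": [-3,0,0],"dr": [0,0,0],"fingers": -1}]'

```text
time: 8.23
eef_pos: [0.558, 0.0709, 0.0164]
ee_rot: [[0.24, 0.971, -0.002], [0.971, -0.24, 0.001], [0.0, -0.002, -1.0]]
ft_force: [-10.6, 4.8, 9.0]
gripper_width: 0.0328
```

Emit:
play_rows --commands '[{"delta_pos": [-0.7,0,0],"dr": [0,0,0],"fingers": -1},{"delta_pos": [-1.4,0,0],"dr": [0,0,0],"fingers": -1},{"delta_pos": [-1.4,0,0],"dr": [0,0,0],"fingers": -1}]'

```text
time: 8.48
eef_pos: [0.558, 0.0708, 0.0164]
ee_rot: [[0.239, 0.971, -0.001], [0.971, -0.239, 0.002], [0.002, -0.002, -1.0]]
ft_force: [-6.8, 10.9, 4.5]
gripper_width: 0.0326
```

Now it has stopped moving and the push has risen to about 10 N. A little more for a snug hold.

Emit:
play_rows --commands '[{"delta_pos": [-0.5,0,0],"dr": [0,0,0],"fingers": -1},{"delta_pos": [-0.8,0,0],"dr": [0,0,0],"fingers": -1},{"delta_pos": [-0.8,0,0],"dr": [0,0,0],"fingers": -1},{"delta_pos": [-0.8,0,0],"dr": [0,0,0],"fingers": -1}]'

```text
time: 8.82
eef_pos: [0.558, 0.0708, 0.0164]
ee_rot: [[0.238, 0.971, -0.001], [0.971, -0.238, 0.003], [0.003, -0.002, -1.0]]
ft_force: [-5.2, 14.7, 1.6]
gripper_width: 0.0328
```

```bash
python3 - <<'E'
from h import *
for n in("side","top"):
    im,d,P=cloud(n);cv2.imwrite(f"pics/f_{n}.png",im)
c=np.array([.542,.0031,0]);v=np.array([.971,-.24,0]);u=np.array([.24,.971,0])
for n,l,z in(("top","sole_heel",.028),("side","sole_heel",.028),("top","heel_stop",.018),("side","heel_stop",.018)):
    for r in spot_point(l,n):
        q=at_z(n,r["location"][0]*640,r["location"][1]*400,z)-c
        if abs(q@v)<.06 and abs(q@u)<.2: print(n,l,round(r["conf"],2),"jig",(q@v).round(4),(q@u).round(4))
a=cv2.resize(cv2.imread("pics/f_side.png")[170:270,260:380],None,fx=6,fy=6,interpolation=cv2.INTER_CUBIC);cv2.imwrite("pics/s6.png",a)
E
```

```text
top sole_heel 0.97 jig 0.0079 -0.1524
side sole_heel 0.67 jig -0.0081 -0.1429
top heel_stop 0.6 jig -0.0076 -0.1503
side heel_stop 0.61 jig -0.0007 -0.1572
side heel_stop 0.19 jig -0.0193 0.0102
```

View pics/s6.png

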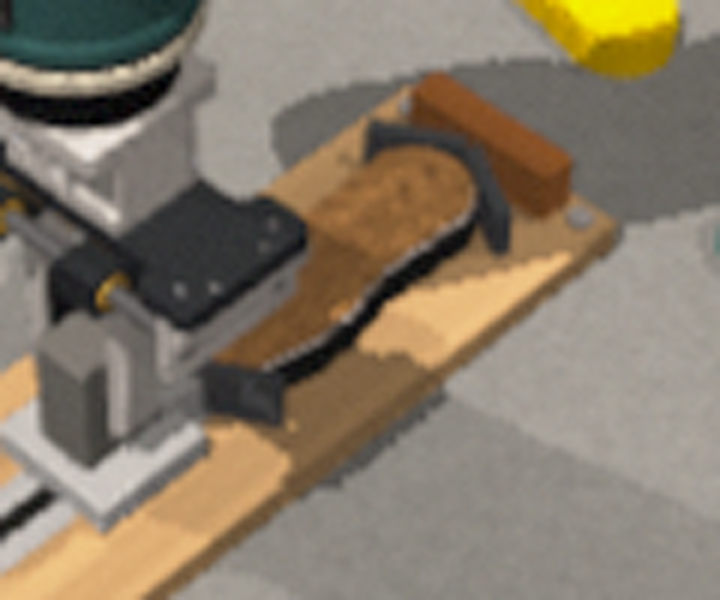

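The heel sits in the heel V at (470,200) and the toe is held by the toe V, with a push of about 14 N. Releasing now.

Emit:
play_rows --commands '[{"delta_pos": [0,0,0],"dr": [0,0,0],"fingers": 1},{"delta_pos": [0,0,0],"dr": [0,0,0],"fingers": 1},{"delta_pos": [0,0,0],"dr": [0,0,0],"fingers": 1},{"delta_pos": [0,0,0],"dr": [0,0,0],"fingers": 1},{"delta_pos": [0,0,0],"dr": [0,0,0],"fingers": 1},{"delta_pos": [0,0,0],"dr": [0,0,0],"fingers": 1},{"delta_pos": [0,0,0],"dr": [0,0,0],"fingers": 1},{"delta_pos": [0,0,0],"dr": [0,0,0],"fingers": 1}]'

```text
time: 9.78
eef_pos: [0.5589, 0.0677, 0.0163]
ee_rot: [[0.24, 0.971, -0.0], [0.971, -0.24, 0.0], [-0.0, -0.0, -1.0]]
ft_force: [1.0, 0.1, -0.1]
gripper_width: 0.0829
```

Emit:
play_rows --commands '[{"delta_pos": [2,0,0],"dr": [0,0,0],"fingers": 1},{"delta_pos": [2,0,-15],"dr": [0,0,0],"fingers": 1},{"delta_pos": [2,0,-40],"dr": [0,0,0],"fingers": 1},{"delta_pos": [2,0,-75],"dr": [0,0,0],"fingers": 1},{"delta_pos": [2,0,-110],"dr": [0,0,0],"fingers": 1},{"delta_pos": [2,0,-145],"dr": [0,0,0],"fingers": 1},{"delta_pos": [2,0,-180],"dr": [0,0,0],"fingers": 1},{"delta_pos": [35,0,-215],"dr": [0,0,0],"fingers": 1},{"delta_pos": [70,0,-240],"dr": [0,0,0],"fingers": 1},{"delta_pos": [105,0,-250],"dr": [0,0,0],"fingers": 1},{"delta_pos": [140,0,-250],"dr": [0,0,0],"fingers": 1},{"delta_pos": [175,0,-250],"dr": [0,0,0],"fingers": 1},{"delta_pos": [200,0,-250],"dr": [0,0,0],"fingers": 1},{"delta_pos": [200,0,-250],"dr": [0,0,0],"fingers": 1},{"delta_pos": [200,0,-250],"dr": [0,0,0],"fingers": 1}]'

```text
time: 11.03
eef_pos: [0.6065, 0.2636, 0.2658]
ee_rot: [[0.238, 0.971, -0.001], [0.971, -0.238, 0.001], [0.0, -0.001, -1.0]]
ft_force: [-0.0, -0.6, -0.5]
gripper_width: 0.0939
```

```bash
python3 - <<'E'
from h import *
im2=[]
c=np.array([.542,.0031,0]);v=np.array([.971,-.24,0]);u=np.array([.24,.971,0])
for n in("side","top"):
    im,d,P=cloud(n);cv2.imwrite(f"pics/g_{n}.png",im)
    a=(P-c)@v*1000;b=(P-c)@u*1000;z=P[...,2]*1000
    k=(d>0)&(z>85)&(z<103)&(abs(a)<40)&(abs(b-70)<60);print(n,"tower top jig x,y pct",np.percentile(a[k],[3,50,97]).round(1),np.percentile(b[k],[3,50,97]).round(1))
    k=(d>0)&(z>38)&(z<43)&(abs(a)<40)&(b>-160)&(b<20);print("sole top y",np.percentile(b[k],[1,99]).round(1),"z",z[k].mean().round(1),z[k].std().round(1))
    im2.append(im)
A=cv2.resize(im2[0][160:310,200:400],(780,585//2*1),interpolation=cv2.INTER_CUBIC);B=cv2.resize(im2[1][155:250,205:365],(780,300),interpolation=cv2.INTER_CUBIC)
A=cv2.resize(im2[0][165:305,200:360],(400,350),interpolation=cv2.INTER_CUBIC);B=cv2.resize(im2[1][155:250,205:365],(400,238),interpolation=cv2.INTER_CUBIC)
B=cv2.copyMakeBorder(B,0,112,0,0,cv2.BORDER_CONSTANT);cv2.imwrite("pics/s7.png",np.hstack([A,B]))
E
```

```text
side tower top jig x,y pct [-19.3  -7.1  10.3] [51.  73.9 92. ]
sole top y [-155.3   16.2] z 40.7 1.3
top tower top jig x,y pct [-16.1  -2.2  13. ] [48.9 69.  89.6]
sole top y [-148.5   15.8] z 40.8 1.3
```

View pics/s7.png

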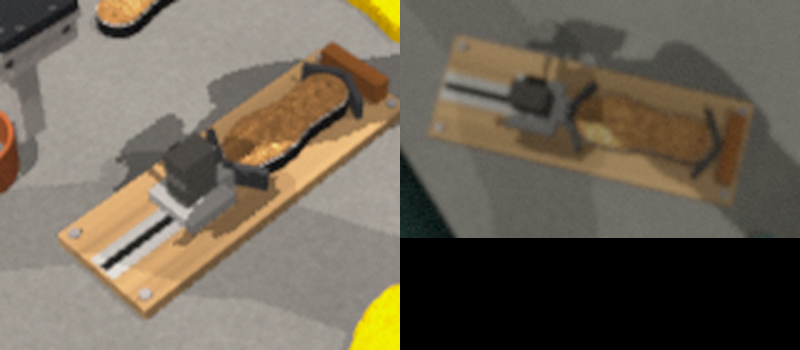

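The tower is free and the sole sits between both Vs. My travel estimates are 76 to 79 mm, close to the 76.5 mm limit, so I'll do one more precise check with the same face measure as before, plus the sole's alignment.

```bash
python3 - <<'E'
from h import *
c=np.array([.542,.0031,0]);v=np.array([.971,-.24,0]);u=np.array([.24,.971,0])
im,d,P=cloud("side");a=(P-c)@v*1000;b=(P-c)@u*1000;z=P[...,2]*1000
o=np.array([.576,.1461,0])-c;print("before +y face",(o@u*1000+np.array([22,23])).round(1))
for zz in(56,64,72,80,88,96):
    k=(d>0)&(abs(z-zz)<4)&(abs(a)<26)&(b>30)&(b<110);print(zz,"after",np.percentile(b[k],[50,95]).round(1),end=" ")
# face fits
k=(d>0)&(z>50)&(z<88)&(abs(a)<8)&(b>60)&(b<110);print("\nface median",np.median(b[k]),k.sum())
for n in("side","top"):
    im,d,P=cloud(n);a=(P-c)@v*1000;b=(P-c)@u*1000;z=P[...,2]*1000
    hsv=cv2.cvtColor(im,cv2.COLOR_BGR2HSV)
    k=(d>0)&(z>36)&(z<45)&(abs(a)<45)&(b>-165)&(b<35)&(hsv[...,1]>70)
    q=np.stack([a[k],b[k]],1).astype(np.float32);print(n,k.sum(),cv2.minAreaRect(q),"y",np.percentile(b[k],[1,99]).round(1))
    for lo,hi in((-150,-120),(-30,0)):
        m=k&(b>lo)&(b<hi);print("  y band",lo,hi,"x",np.percentile(a[m],[3,97]).round(1))
E
```

```text
before +y face [169. 170.]
56 after [83.8 93.5] 64 after [85.1 92.6] 72 after [83.2 92.5] 80 after [81.5 92.4] 88 after [79.8 92.6] 96 after [72.3 90.2] 
face median 91.8874742689659 47
side 936 ((1.2003021240234375, -73.413330078125), (185.25537109375, 79.85873413085938), 86.73249053955078) y [-162.6   13.4]
  y band -150 -120 x [-29.2  22.2]
  y band -30 0 x [-31.9  24.3]
top 1000 ((-1.7689781188964844, -72.15482330322266), (181.62318420410156, 84.19292449951172), 89.4562759399414) y [-148.6   15.9]
  y band -150 -120 x [-37.5  29.6]
  y band -30 0 x [-30.7  27.7]
```

```bash
python3 - <<'E'
import cv2,numpy as np
s=cv2.imread("pics/g_side.png")[180:230,310:366];t=cv2.imread("pics/g_top.png")[180:235,310:360]
f=lambda i:cv2.resize(cv2.convertScaleAbs(i,alpha=1.6),(395,395),interpolation=cv2.INTER_CUBIC)
cv2.imwrite("pics/s8.png",np.hstack([f(s),f(t)]))
E
```

```text
(no output)
```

View pics/s8.png

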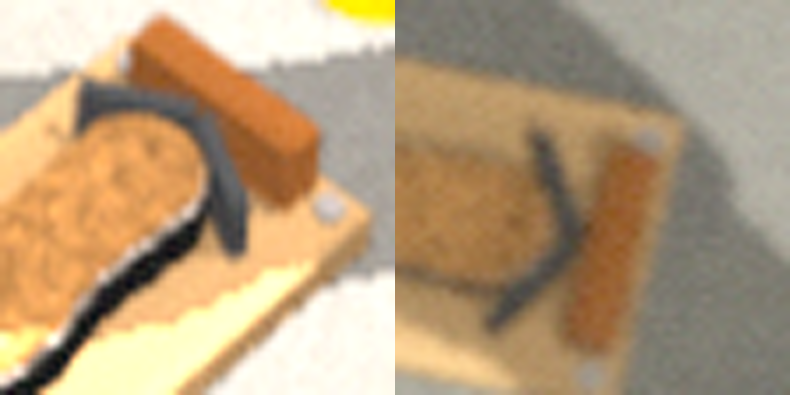

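The heel touches both plates of the V and is centred in both views, so it is home. Handing in.

```bash
python3 -c "
from plant import ticket,status
print(status.sense()['time']);print(ticket.close_job())"
```

```text
11.2833
the job is handed in; nothing more can be done
None
```

I clamped the sole and handed the job in at 11.3 s. `close_job` reports no verdict, so success isn't confirmed.

**What I did:** I pinched the tower and button together at 30 N; the grip measured 33 mm wide, so the button was fully in. I slid the toe stop towards the heel stop until it stopped moving at about 14 N of push. Then I opened the gripper, lifted clear and backed away.

**Checks that passed:**
- The last pictures show the heel touching both plates of the heel V and centred.
- The sole lies flat, with its top at 41 mm above the bench.
- The force on the gripper was back to about zero after letting go.

**Checks that disagreed or were weak:**
- **Gripper height:** the reported TCP was about 38 mm lower than the fingertips seen in the depth images. I went by the images.
- **Toe stop travel:** I measured 76–79 mm from where I gripped it (77.7 mm by the gripper, about 77 mm by the side camera). That is close to the 76.5 mm lower limit if the stop started at exactly 0. I relied on the sharp stop and the seated heel instead.
- **Heel position:** the network's heel readings varied by about 1 cm between cameras, so the heel check rests on the pictures.
- **Button:** I did not measure it after letting go; it should have sprung out once the fingers opened.

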